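# Find the spectrometer foot with the tired spring and flag it

## Task

One of these three spectrometer spring feet has gone soft: working along the row from the end of the plate with the round post, press each black rubber pad in turn a good 5 mm down and let it up again, to feel which spring is the softest. Then push that foot's metal tag slowly all the way down into its block, leaving the other two tags up. Only press with the fingertips: pick nothing up, and leave the feet and everything around them where they stand.

Things in the scene. Friction and masses are not known exactly. Their poses are not given: they have to be found in the camera images.
- board: Fixed dark metal plate, 220 mm (its x) by 560 mm (its y), 12 mm thick, on the bench. Origin: centre of its underside. One upright round steel post (28 mm diameter, top 52 mm above the bench) stands at its +y end, at (0, 250) mm. The three feet stand on it in a row along its y, near y = +150, 0 and -150 mm (up to 10 mm off in x and y). It is turned up to 0.25 rad.
- foot_a: One of three like loose spring feet, 0.7-1.3 kg, on the plate; their places in the row change each start. Base 140 (x) x 72 (y) x 22 mm; above it a 125 x 56 mm sprung head plate carries a round black pad at x = -35 mm and a metal tag in a grey block (30 x 46 mm, top 66 mm above the foot's underside) at x = +40 mm. Origin: centre of its underside, 12 mm above the bench; z up.
- pad_a_top (a point): Centre of the top face of foot_a's black rubber pad, a flat disc of 48 mm diameter; 62 mm above the foot's underside (74 mm above the bench) when not pressed. Moves with the pad.
- head_a (a joint): How far foot_a's head, with pad and tag, is pressed down on its springs, m: 0 at rest, 0.012 at the hard stop. Springs back. About 1 N of preload, then linear. The three clearly differ: 8 mm down takes about 5 N on the softest, 11 N on the next and 16 N on the stiffest.
- tag_a_top (a point): Centre of the flat top of foot_a's tag, a T-shaped steel tab, top 14 mm (foot's x) by 32 mm (foot's y); 88 mm above the foot's underside (100 mm above the bench) when tag and head are fully up. Moves with tag and head.
- tag_a (a joint): How far foot_a's tag is pushed down into its head, m: 0 fully up, 0.014 at its stop (its top then 8 mm above the grey block). Slides straight down against about 5.5 N of friction, stays where left; starts 0 to 2 mm down. As it rides on the sprung head, the head sinks under the push first (about 9 mm on the softest) and springs back after.
- foot_b: One of three like loose spring feet, 0.7-1.3 kg, on the plate; their places in the row change each start. Base 140 (x) x 72 (y) x 22 mm; above it a 125 x 56 mm sprung head plate carries a round black pad at x = -35 mm and a metal tag in a grey block (30 x 46 mm, top 66 mm above the foot's underside) at x = +40 mm. Origin: centre of its underside, 12 mm above the bench; z up.
- pad_b_top (a point): Centre of the top face of foot_b's black rubber pad, a flat disc of 48 mm diameter; 62 mm above the foot's underside (74 mm above the bench) when not pressed. Moves with the pad.
- head_b (a joint): How far foot_b's head, with pad and tag, is pressed down on its springs, m: 0 at rest, 0.012 at the hard stop. Springs back. About 1 N of preload, then linear. The three clearly differ: 8 mm down takes about 5 N on the softest, 11 N on the next and 16 N on the stiffest.
- tag_b_top (a point): Centre of the flat top of foot_b's tag, a T-shaped steel tab, top 14 mm (foot's x) by 32 mm (foot's y); 88 mm above the foot's underside (100 mm above the bench) when tag and head are fully up. Moves with tag and head.
- tag_b (a joint): How far foot_b's tag is pushed down into its head, m: 0 fully up, 0.014 at its stop (its top then 8 mm above the grey block). Slides straight down against about 5.5 N of friction, stays where left; starts 0 to 2 mm down. As it rides on the sprung head, the head sinks under the push first (about 9 mm on the softest) and springs back after.
- foot_c: One of three like loose spring feet, 0.7-1.3 kg, on the plate; their places in the row change each start. Base 140 (x) x 72 (y) x 22 mm; above it a 125 x 56 mm sprung head plate carries a round black pad at x = -35 mm and a metal tag in a grey block (30 x 46 mm, top 66 mm above the foot's underside) at x = +40 mm. Origin: centre of its underside, 12 mm above the bench; z up.
- pad_c_top (a point): Centre of the top face of foot_c's black rubber pad, a flat disc of 48 mm diameter; 62 mm above the foot's underside (74 mm above the bench) when not pressed. Moves with the pad.
- head_c (a joint): How far foot_c's head, with pad and tag, is pressed down on its springs, m: 0 at rest, 0.012 at the hard stop. Springs back. About 1 N of preload, then linear. The three clearly differ: 8 mm down takes about 5 N on the softest, 11 N on the next and 16 N on the stiffest.
- tag_c_top (a point): Centre of the flat top of foot_c's tag, a T-shaped steel tab, top 14 mm (foot's x) by 32 mm (foot's y); 88 mm above the foot's underside (100 mm above the bench) when tag and head are fully up. Moves with tag and head.
- tag_c (a joint): How far foot_c's tag is pushed down into its head, m: 0 fully up, 0.014 at its stop (its top then 8 mm above the grey block). Slides straight down against about 5.5 N of friction, stays where left; starts 0 to 2 mm down. As it rides on the sprung head, the head sinks under the push first (about 9 mm on the softest) and springs back after.
- vial_1: Small amber glass vial, 22 mm diameter, 42 mm tall, standing on the plate between the feet. Bystander, to be left alone. Origin: centre of its underside.
- vial_2: Small amber glass vial, 22 mm diameter, 42 mm tall, standing on the plate between the feet. Bystander, to be left alone. Origin: centre of its underside.
- die: Stepped steel cylinder, 48 mm diameter, 50 mm tall, on the bench beside the left end of the plate (robot's left). Bystander, to be left alone. Origin: centre of its underside.
- beaker: Glass beaker, 60 mm diameter, 70 mm tall, on the bench beside the right end of the plate. Bystander, to be left alone. Origin: centre of its underside.
- holder: Flat black sample holder 50 by 75 mm, 6 mm thick, with a steel button, on the bench at the left far corner. Bystander, to be left alone. Origin: centre of its underside.
- gauge_block: Aluminium block 50 by 40 by 30 mm with a black knob, 48 mm tall in all, on the bench at the right far corner. Bystander, to be left alone. Origin: centre of its underside.

How it is judged:
By the outcome, as a careful person would: the job done as asked, in the order asked, and still so for the second after the job is handed in, with the robot touching nothing.
It also fails if it takes over 48 s, if anything falls off the work surface, if the arm or the gripper's body presses on something with over 40 N, if the wrist force passes 120 N, or if a joint passes its speed limit or range.

## Robot

A 6-joint arm with a two-finger parallel gripper is mounted at the origin on the work surface. World frame = base frame: x ahead of the robot, y to its left, z up, the work surface at z = 0. Lengths are in m, angles in rad, forces in N, time in s.
With the tool pointing down it reaches from about 0.325 to 0.85 m from the base axis. Payload 4.4 kg.
Tool frame: the origin (TCP) lies midway between the tips of the shut fingers; the grasp point (between the pads) lies 19 mm behind it; x points along the fingers, z is the direction in which the jaws open and shut, and the axes are right-handed (so a half turn about x gives the same grasp; the last joint's range is limited). The gripper opens to 94 mm and grips with 3 to 60 N. Pads are 16 mm wide; open, the fingers measure 119 mm over their backs; the gripper's body (75 mm by 177 mm) begins 78 mm behind the grasp point.
Start: joints at [-1.323, 0.207, 1.542, -0, 1.393, -0.15], TCP at [0.223, -0.53, 0.205] pointing down, gripper open.
Joint ranges: [-2.73, 2.73], [-0.86, 2.22], [0.23, 2.46], [-1.11, 4.25], [0.08, 2.63], [-2.82, 2.82]. Speed limits (rad/s): [2.79, 2.79, 3.14, 3.14, 3.14, 3.14].

## Interface

Orientations are given as a unit quaternion [w, x, y, z].
In Python, from rig import manip gives the robot as it stands.
- The arm moves only by the shell command python3 -m jog 'ROWS' [FORCE]. ROWS is JSON, a list of rows, each a list of 3 entries, a list of its own where there are three numbers: the closure, from -1 (fully open) to 1 (shut), then the shift along the tool's x, y, z normalised to -1 to 1, where 1 is 0.08 m, then the turn, a rotation vector about the tool's x, y, z normalised to -1 to 1, where 1 is 360 degrees. In form: [[gripper, [dx, dy, dz], [wx, wy, wz]], ...]. A call has 1 to 8 rows; each row is the pose to reach, as a shift and turn from the pose measured when the call began, along the tool's axes at that moment, turning the shorter way round; what a row does not reach only later rows make up. A row lasts 1/12 s, in which the tool goes at most 41.7 mm and 7.16 degrees, less where a joint would pass 70% of its speed; a pose out of reach is approached as far as the arm can. A call with a number of a shift or a turn outside -1 to 1 is refused whole. A call with a gripper value outside its range is refused whole. The fingers move at their own pace and stop on an object; FORCE is the grip in N (left out, the last holds). Time passes only in rows, so rows that repeat a pose let the fingers close. It gives the time, the measured TCP pose, the force and the opening at its end, in the units of the state.
- manip.state(): the state, without advancing time (a new reading comes with each control period).
- manip.grab_frame(name): name is "scene" or "side" or "wrist"; returns the picture (420x560x3 uint8, red, green, blue); there is no depth.
- manip.calibration(name): a dict with "fx", "fy", "cx", "cy" (pixels), "k1" (the pictures are not rectified: a ray, as slopes to the right and down, at radius r is drawn at 1 + k1 r^2 times it, then the intrinsics apply), "extrinsics" (4x4, takes a point from world to camera coordinates). Camera axes: x right, y down, z forward; pixel columns grow to the right and rows downward; lengths in m; the calibration is good to about 2 mm. A picture is of the moment at which its call begins: read the wrist's pose just before it. calibration takes no time and is no camera call; for the wrist camera it gives the pose at the moment of the call.
- manip.hand_in(): hands the job in, once; it reports no verdict.
Trained networks look in the newest picture that a camera, given by its name, has taken for a name from the list of things; names that differ only in an ending like _2 or _b are one class to them, and where a whole thing is asked for, a point or a joint stands for the part that bears it (a point fixed in the world has none). Each returns a list of dicts, best first, with "confidence" (0 to 1); they miss things now and then, are a little off and sometimes report something else, mostly with a low value. They report only what shows in the picture. A call takes as long as a camera call.
- manip.outline_of(camera, name): "region" (420x560 bool, what is visible of it) and "at" ([column, row] in pixels, amid what is visible of it).
The state is a dict: "t": time; "qpos": joint angles; "joint_velocities": joint speeds; "effort": joint torques, N m; "position": TCP position; "orientation": TCP orientation; "wrist_force": force on the tool from outside, world axes, zero at the start; "ft_torque": the same for the moment, N m; "gripper_width": opening from 0.0 (shut) to 1.0 (fully open).
Only numpy, scipy, OpenCV 4.12 (cv2) and the standard library are available. Lean on these libraries where they do the work, as an engineer would, in place of code of your own. Each camera call takes 0.05 s, during which the arm holds its last target.

## Working session

There is one attempt and no reset: what is moved stays moved. The work goes in short steps, Python scripts to look and compute and a shell command to move; the robot and the scene stay as the last step left them, time stands still between calls to the robot, and variables do not carry over. Pictures are saved under pics/ and viewed, and the job is handed in when it is done.

```bash
ls; mkdir -p pics; python3 - <<'E'
from rig import manip
import cv2,numpy as np
s=manip.state();print(s)
for n in["scene","side","wrist"]:
    f=manip.grab_frame(n);cv2.imwrite(f"pics/{n}0.png",f[:,:,::-1])
    c=manip.calibration(n);print(n,{k:(np.round(v,4).tolist() if k=="extrinsics" else v) for k,v in c.items()})
E
```

```text
pics
{'t': 0.0, 'qpos': array([-1.32251332e+00,  2.07426038e-01,  1.54291003e+00, -2.07123336e-05,
        1.39351115e+00, -1.50516821e-01]), 'joint_velocities': array([-1.85792563e-03,  1.05785692e-03,  2.54896112e-03, -1.30607006e-03,
        6.12053077e-05,  1.30732131e-04]), 'effort': array([ 2.96222297e-04, -3.70879734e+01, -2.81417978e+01,  6.98139891e-02,
        3.62838374e-02, -1.91240229e-04]), 'position': array([ 0.22305613, -0.52910909,  0.20430823]), 'orientation': array([ 0.58853839,  0.39158098,  0.58972909, -0.39052081]), 'wrist_force': array([ 0.26102677, -0.35915781, -0.7891578 ]), 'ft_torque': array([0.02547818, 0.0337451 , 0.0246299 ]), 'gripper_width': 0.9985126783959554}
scene {'fx': 469.30936402653407, 'fy': 469.30936402653407, 'cx': 278.8810082365364, 'cy': 211.71199596619832, 'k1': 0.02356523309653707, 'extrinsics': [[-0.0775, 0.997, 0.001, 0.0396], [0.676, 0.0532, -0.735, -0.3158], [-0.7329, -0.0563, -0.678, 1.6476], [0.0, 0.0, 0.0, 1.0]]}
side {'fx': 476.59009171430216, 'fy': 476.59009171430216, 'cx': 281.05607344628254, 'cy': 203.57222475242764, 'k1': -0.09997113759984932, 'extrinsics': [[-0.9987, -0.0484, -0.0131, 0.5527], [-0.0246, 0.7017, -0.7121, 0.079], [0.0437, -0.7109, -0.702, 1.4177], [0.0, 0.0, 0.0, 1.0]]}
wrist {'fx': 364.6297328431351, 'fy': 364.6297328431351, 'cx': 281.9902861632988, 'cy': 210.1705828332354, 'k1': 0.01864174312373779, 'extrinsics': [[0.388, -0.9217, -0.0008, -0.5736], [-0.8907, -0.3752, 0.2568, -0.0281], [-0.2369, -0.0989, -0.9665, 0.3894], [0.0, 0.0, 0.0, 1.0]]}
```

View pics/scene0.png

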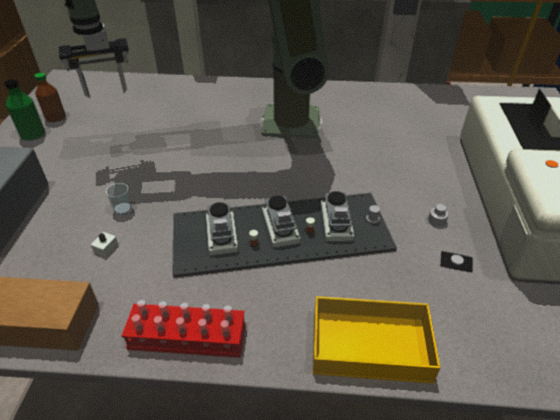

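View pics/side0.png

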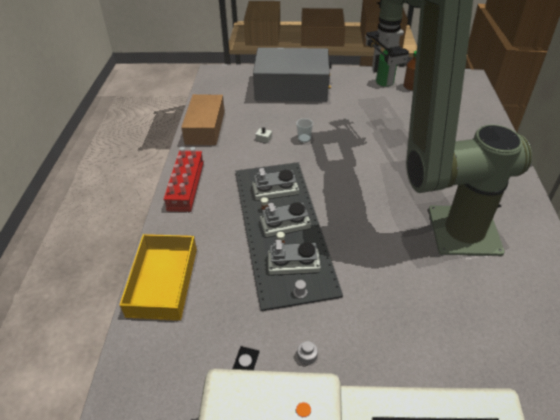

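View pics/wrist0.png

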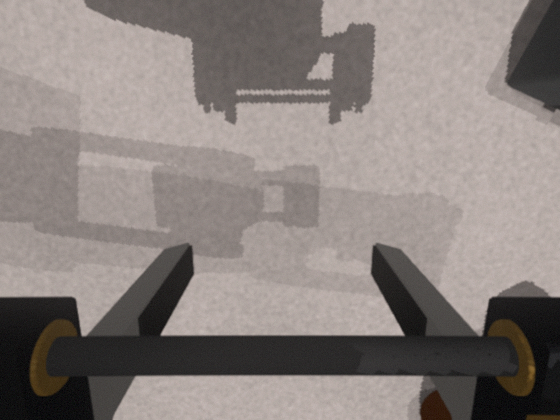

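Scene view: the post is at (374,213), at the robot's left (+y) end. The feet are at about (338,215), (281,220) and (221,228), with pads toward the robot and tags away from it. The side view agrees, with its post at (299,288).

```bash
cat > h.py <<'E'
from rig import manip
import cv2,numpy as np
def ray(c,uv):
    p=np.array([(uv[0]-c["cx"])/c["fx"],(uv[1]-c["cy"])/c["fy"]]);q=p.copy()
    for _ in range(30): q=p/(1+c["k1"]*(q@q))
    E=np.array(c["extrinsics"]);R=E[:3,:3]
    d=R.T@np.r_[q,1];return -R.T@E[:3,3],d/np.linalg.norm(d)
def onz(c,uv,z):
    o,d=ray(c,uv);return o+d*(z-o[2])/d[2]
def tri(c1,u1,c2,u2):
    A=np.zeros((3,3));b=np.zeros(3)
    for c,u in((c1,u1),(c2,u2)):
        o,d=ray(c,u);P=np.eye(3)-np.outer(d,d);A+=P;b+=P@o
    x=np.linalg.solve(A,b);return x,np.mean([np.linalg.norm(np.cross(x-ray(c,u)[0],ray(c,u)[1])) for c,u in((c1,u1),(c2,u2))])
def proj(c,X):
    E=np.array(c["extrinsics"]);p=E[:3,:3]@X+E[:3,3];q=p[:2]/p[2];q=q*(1+c["k1"]*(q@q))
    return np.array([c["fx"]*q[0]+c["cx"],c["fy"]*q[1]+c["cy"]])
E
python3 - <<'E'
from h import *
for cam in["scene","side"]:
    c=manip.calibration(cam)
    for n,z in[("pad_a_top",.074),("tag_a_top",.1),("foot_a",.03),("board",.012),("vial_1",.03)]:
        for o in manip.outline_of(cam,n):
            r=o["region"];v,u=np.nonzero(r)
            print(cam,n,round(o["confidence"],2),np.round(o["at"],1),r.sum(),u.min(),u.max(),v.min(),v.max(),np.round(onz(c,o["at"],z),3))
    im=cv2.imread(f"pics/{cam}0.png")
    x0,y0=(165,180) if cam=="scene" else (225,155)
    w,h=(235,95) if cam=="scene" else (125,155)
    k=3.4
    cv2.imwrite(f"pics/{cam}z.png",cv2.resize(im[y0:y0+h,x0:x0+w],None,fx=k,fy=k,interpolation=cv2.INTER_CUBIC))
print(manip.state()["t"])
E
```

```text
scene pad_a_top 0.63 [278.3 212.9] 791 265 295 195 234 [0.552 0.002 0.074]
scene tag_a_top 0.64 [286. 215.] 117 277 290 210 220 [0.586 0.023 0.1  ]
scene foot_a 0.96 [338.4 220.3] 1304 321 353 191 240 [0.521 0.158 0.03 ]
scene foot_a 0.92 [276.8 221.6] 1385 262 299 195 246 [ 0.539 -0.003  0.03 ]
scene foot_a 0.73 [221.  233.4] 1366 206 237 202 254 [ 0.593 -0.142  0.03 ]
scene board 0.74 [278.1 220.6] 1354 262 299 195 246 [ 0.516 -0.002  0.012]
scene board 0.55 [270.7 243. ] 9659 172 396 192 276 [ 0.6   -0.014  0.012]
scene vial_1 0.69 [252.5 240.8] 137 249 257 230 246 [ 0.613 -0.059  0.03 ]
scene vial_1 0.45 [218.5 224.9] 846 208 232 202 242 [ 0.563 -0.154  0.03 ]
scene vial_1 0.41 [308.1 227. ] 140 305 313 217 233 [0.552 0.079 0.03 ]
side pad_a_top 0.77 [285.7 211.2] 696 263 307 203 224 [0.538 0.013 0.074]
side pad_a_top 0.7 [271.5 177.7] 558 256 294 170 188 [ 0.589 -0.132  0.074]
side tag_a_top 0.67 [285.8 243.4] 6214 237 341 163 310 [0.532 0.158 0.1  ]
side foot_a 0.98 [294.7 259. ] 1517 268 319 240 274 [0.508 0.153 0.03 ]
side foot_a 0.76 [283.5 218.1] 1312 261 310 202 236 [ 0.546 -0.001  0.03 ]
side foot_a 0.52 [277.  244.7] 52 276 281 240 250 [0.559 0.103 0.03 ]
side board 0.95 [286.4 243.3] 6599 236 342 163 311 [0.534 0.082 0.012]
side vial_1 0.62 [279.6 234.3] 75 276 284 231 241 [0.554 0.064 0.03 ]
side vial_1 0.45 [263.6 173.3] 23 260 264 169 175 [ 0.62  -0.202  0.03 ]
0.65
```

View pics/scenez.png

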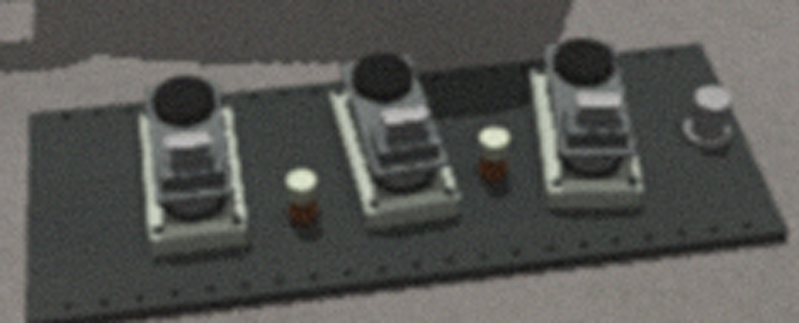

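View pics/sidez.png

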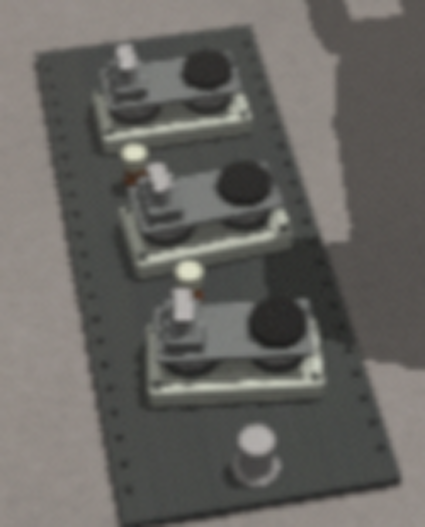

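Zoomed views: pads (full-image pixels) are in scene at (336.8,198.2), (277.6,202.6), (219.1,209.7), and in side at (306.8,249.7), (296.8,209.1), (285.9,175.6). Tag tops are in scene at (341.5,209.7), (284.1,214.4), (220.6,222.1), and in side at (278.8,244), (271.5,207), (262.4,171). I'll triangulate those.

```bash
python3 - <<'E'
from h import *
a=manip.calibration("scene");b=manip.calibration("side")
P=[((336.8,198.2),(306.8,249.7)),((277.6,202.6),(296.8,209.1)),((219.1,209.7),(285.9,175.6))]
T=[((341.5,209.7),(278.8,244.1)),((284.1,214.4),(271.5,207.1)),((220.6,222.1),(262.4,171.2))]
for n,L,z in(("pad",P,.074),("tag",T,.099)):
    for s,d in L: 
        x,e=tri(a,s,b,d);print(n,np.round(x,4),round(e,4),np.round(onz(a,s,z)[:2],4),np.round(onz(b,d,z)[:2],4))
x,e=tri(a,(165+712/3.4,180+97/3.4),b,(225+257/3.4,155+440/3.4));print("post",x,e)
for c,i in((a,0),(b,1)):pass
from scipy.spatial.transform import Rotation as R
s=manip.state();q=s["orientation"];print(np.round(R.from_quat(np.r_[q[1:],q[0]]).as_matrix(),3))
E
```

```text
pad [0.4759 0.1509 0.0681] 0.0004 [0.4833 0.1506] [0.4758 0.1555]
pad [ 0.5063 -0.0035  0.0677] 0.0004 [ 0.5129 -0.0032] [0.5064 0.0032]
pad [ 0.5444 -0.152   0.0666] 0.0003 [ 0.5519 -0.1503] [ 0.5442 -0.1432]
tag [0.551  0.1588 0.0965] 0.001 [0.555  0.1592] [0.5503 0.1599]
tag [0.5786 0.0181 0.0947] 0.0 [0.5832 0.0184] [0.5782 0.0225]
tag [ 0.6172 -0.1344  0.0957] 0.0016 [ 0.6223 -0.1323] [ 0.6161 -0.1328]
post [0.48978551 0.25172576 0.04987934] 0.0005051167652880475
[[ 0.     0.922  0.388]
 [-0.     0.388 -0.922]
 [-1.     0.     0.   ]]
```

```bash
python3 -m jog '[[1,[0,0.5,-0.5],[0,0,0]],[1,[0,0.89,-0.945],[0,0,0]],[1,[0,0.89,-0.945],[0,0,0]],[1,[0,0.89,-0.945],[0,0,0]]]' 10
```

```text
t: 0.98
position: [0.2607, -0.4287, 0.2052]
orientation: [0.589, 0.391, 0.59, -0.389]
wrist_force: [-0.4, 0.3, 0.1]
gripper_width: 0.751
```

```bash
python3 -m jog '[[1,[0,0.5,-0.5],[0,0,0]],[1,[0,0.89,-0.945],[0,0,0]],[1,[0,0.89,-0.945],[0,0,0]],[1,[0,0.89,-0.945],[0,0,0]]]'
```

```text
t: 1.32
position: [0.2975, -0.3282, 0.2054]
orientation: [0.59, 0.39, 0.591, -0.388]
wrist_force: [-0.0, -0.4, 0.1]
gripper_width: 0.468
```

```bash
python3 -m jog '[[1,[0,0.5,-0.5],[0,0,0]],[1,[0,0.89,-0.945],[0,0,0]],[1,[0,0.89,-0.945],[0,0,0]],[1,[0,0.89,-0.945],[0,0,0]]]'
```

```text
t: 1.65
position: [0.334, -0.2287, 0.2061]
orientation: [0.591, 0.389, 0.591, -0.386]
wrist_force: [-1.0, 0.3, -0.3]
gripper_width: 0.185
```

```bash
python3 -m jog '[[1,[0,0.5,-0.5],[0,0,0]],[1,[0,0.89,-0.945],[0,0,0]],[1,[0,0.89,-0.945],[0,0,0]],[1,[0,0.89,-0.945],[0,0,0]]]'
```

```text
t: 1.98
position: [0.3705, -0.1299, 0.207]
orientation: [0.592, 0.389, 0.592, -0.385]
wrist_force: [-0.8, -0.2, -0.2]
gripper_width: 0.007
```

```bash
python3 -m jog '[[1,[0,0.5,-0.5],[0,0,0]],[1,[0,0.89,-0.945],[0,0,0]],[1,[0,0.89,-0.945],[0,0,0]],[1,[0,0.89,-0.945],[0,0,0]]]'
```

```text
t: 2.32
position: [0.4071, -0.0314, 0.2079]
orientation: [0.593, 0.388, 0.592, -0.384]
wrist_force: [-0.5, -0.2, -0.3]
gripper_width: 0.009
```

```bash
python3 -m jog '[[1,[0,0.5,-0.5],[0,0,0]],[1,[0,0.89,-0.945],[0,0,0]],[1,[0,0.89,-0.945],[0,0,0]],[1,[0,0.89,-0.945],[0,0,0]]]'; python3 - <<'E'
from h import *
cv2.imwrite("pics/w1.png",manip.grab_frame("wrist")[:,:,::-1])
E
```

```text
t: 2.65
position: [0.4437, 0.0668, 0.2087]
orientation: [0.594, 0.387, 0.592, -0.383]
wrist_force: [-0.2, 1.1, 0.8]
gripper_width: 0.004
```

View pics/w1.png

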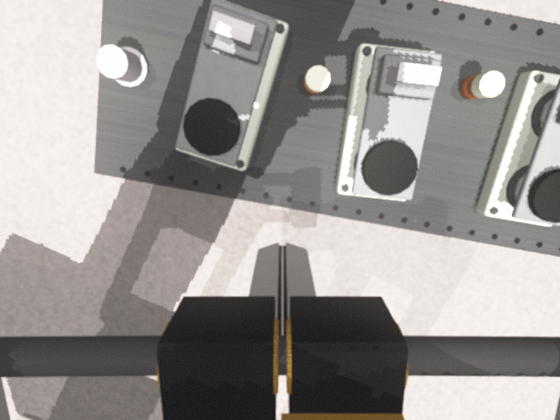

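Wrist view: pad 1 at (211,127), pad 2 at (389,167), pad 3 partly at (553,195), tag 1 top at about (232,29), tag 2 top at about (420,74), post at (112,62). I'll combine these with the other two views.

```bash
python3 - <<'E'
from h import *
from scipy.spatial.transform import Rotation as R
w=manip.calibration("wrist");a=manip.calibration("scene");b=manip.calibration("side")
for n,u,z,s,d in(("p1",(211.5,127),.074,(336.8,198.2),(306.8,249.7)),("p2",(389,167),.074,(277.6,202.6),(296.8,209.1)),("p3",(553,195),.074,(219.1,209.7),(285.9,175.6)),("t1",(233,27),.099,(341.5,209.7),(278.8,244.1)),("t2",(420,74),.099,(284.1,214.4),(271.5,207.1))):
    print(n,np.round(onz(w,u,z)[:2],4),"w-scene",*[np.round(v,4) for v in tri(w,u,a,s)],"w-side",*[np.round(v,4) for v in tri(w,u,b,d)])
s=manip.state();q=s["orientation"];M=R.from_quat(np.r_[q[1:],q[0]]).as_matrix();print(s["t"],s["position"],np.round(M,3),s["wrist_force"])
E
```

```text
p1 [0.4754 0.1449] w-scene [0.4744 0.1488 0.0658] 0.0026 w-side [0.475  0.1466 0.0635] 0.0006
p2 [ 0.506  -0.0068] w-scene [ 0.5064 -0.0059  0.0694] 0.0023 w-side [ 0.5063 -0.0117  0.059 ] 0.0004
p3 [ 0.5417 -0.1483] w-scene [ 0.5428 -0.1532  0.0663] 0.0009 w-side [ 0.5442 -0.1608  0.0582] 0.0008
t1 [0.5497 0.1519] w-scene [0.5503 0.1563 0.094 ] 0.0034 w-side [0.5508 0.1534 0.0914] 0.0
t2 [0.5764 0.0132] w-scene [0.5777 0.0152 0.095 ] 0.003 w-side [0.5794 0.0095 0.086 ] 0.0
2.7 [0.44289427 0.06531792 0.20844172] [[ 0.005  0.914  0.406]
 [ 0.002  0.406 -0.914]
 [-1.     0.005  0.   ]] [-0.73238128 -0.93825685 -0.65247173]
```

```bash
python3 -m jog '[[1,[0,0.4,-0.4],[0,0,0]],[1,[0,0.78,-0.77],[0,0,0]],[1,[0,0.78,-0.77],[0,0,0]],[1,[0.4,0.78,-0.77],[0,0,0]],[1,[0.8,0.78,-0.77],[0,0,0]],[1,[0.95,0.78,-0.77],[0,0,0]],[1,[0.95,0.78,-0.77],[0,0,0]]]'; python3 - <<'E'
from h import *
cv2.imwrite("pics/w2.png",manip.grab_frame("wrist")[:,:,::-1])
cv2.imwrite("pics/s2.png",cv2.resize(manip.grab_frame("side")[150:320,220:360],None,fx=3.4,fy=3.4)[:,:,::-1])
s=manip.state();print(s["t"],s["position"],s["wrist_force"])
E
```

```text
t: 3.28
position: [0.4723, 0.1438, 0.1287]
orientation: [0.592, 0.385, 0.593, -0.387]
wrist_force: [-0.8, -0.1, 0.3]
gripper_width: 0.005
3.3833 [0.47562763 0.14486086 0.1327111 ] [ 0.80211808 -0.31051678 -0.22857731]
```

View pics/w2.png

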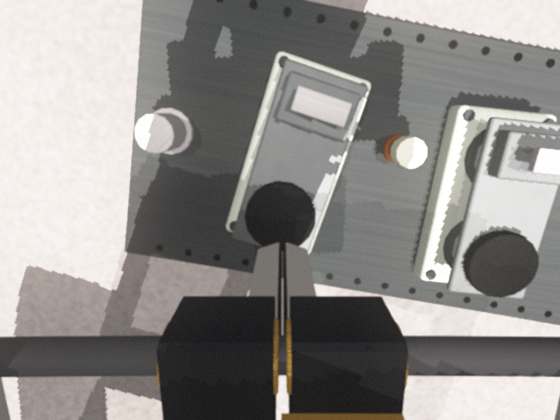

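View pics/s2.png

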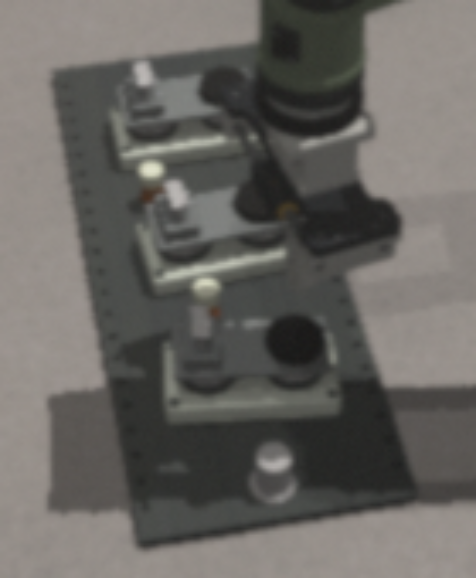

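Wrist view now: pad 1 at (280,214), right ahead of the fingertips, and tag 1 top at (322,103). I'll check both against the current TCP.

```bash
python3 - <<'E'
from h import *
w=manip.calibration("wrist");a=manip.calibration("scene")
for n,u,z in(("p1",(280,214),.074),("t1",(322,103),.099),("p2",(501,264),.074)):
    print(n,np.round(onz(w,u,z)[:2],4))
p=manip.state()["position"]
print("tcp px",proj(w,p), "below at .074",proj(w,np.r_[p[:2],.074]))
E
```

```text
p1 [0.4814 0.1495]
t1 [0.5559 0.1565]
p2 [ 0.5104 -0.0058]
tcp px [283.2305664  256.51408201] below at .074 [282.79816444 224.06041351]
```

```bash
python3 -m jog '[[1,[0.3,0.04,-0.02],[0,0,0]],[1,[0.6,0.04,-0.02],[0,0,0]],[1,[0.66,0.04,-0.02],[0,0,0]],[1,[0.66,0.04,-0.02],[0,0,0]],[1,[0.66,0.04,-0.02],[0,0,0]]]'
```

```text
t: 3.8
position: [0.4795, 0.1472, 0.0815]
orientation: [0.594, 0.388, 0.591, -0.385]
wrist_force: [0.3, 0.1, 1.5]
gripper_width: 0.008
```

```bash
python3 -m jog '[[1,[0,0,0],[0,0,0]],[1,[0,0,0],[0,0,0]]]';  python3 -m jog '[[1,[0.0,0,0],[0,0,0]]]'
```

```text
t: 3.97
position: [0.4815, 0.1472, 0.0837]
orientation: [0.595, 0.389, 0.589, -0.384]
wrist_force: [0.5, -0.3, -0.7]
gripper_width: 0.004
t: 4.05
position: [0.4823, 0.1473, 0.0849]
orientation: [0.596, 0.389, 0.589, -0.383]
wrist_force: [0.2, 0.1, -0.0]
gripper_width: 0.002
```

```bash
python3 -m jog '[[1,[0.05,0,0],[0,0,0]],[1,[0.1,0,0],[0,0,0]],[1,[0.15,0,0],[0,0,0]],[1,[0.17,0,0],[0,0,0]],[1,[0.19,0,0],[0,0,0]],[1,[0.19,0,0],[0,0,0]],[1,[0.19,0,0],[0,0,0]]]'; python3 - <<'E'
from h import *
for i in range(3):
    manip.grab_frame("scene");s=manip.state();print(s["t"],np.round(s["position"],4),np.round(s["wrist_force"],2))
E
```

```text
t: 4.63
position: [0.4828, 0.1474, 0.0703]
orientation: [0.596, 0.389, 0.589, -0.383]
wrist_force: [-1.1, 0.7, 6.4]
gripper_width: 0.005
4.6833 [0.4829 0.1474 0.0704] [-1.62 -0.58  5.75]
4.7333 [0.4829 0.1474 0.0704] [-1.28  0.48  6.09]
4.7833 [0.4829 0.1474 0.0704] [-1.43  0.24  6.63]
```

```bash
python3 -m jog '[[1,[0.03,0,0],[0,0,0]],[1,[0.06,0,0],[0,0,0]],[1,[0.07,0,0],[0,0,0]],[1,[0.07,0,0],[0,0,0]],[1,[0.07,0,0],[0,0,0]]]'; python3 - <<'E'
from h import *
for i in range(4):
    f=manip.grab_frame("scene");s=manip.state();print(s["t"],np.round(s["position"],4),np.round(s["wrist_force"],2))
E
```

```text
t: 5.2
position: [0.4829, 0.1475, 0.0661]
orientation: [0.596, 0.389, 0.589, -0.383]
wrist_force: [-4.0, -0.5, 11.7]
gripper_width: 0.008
5.25 [0.4829 0.1475 0.0661] [-3.9  -0.23 12.81]
5.3 [0.4829 0.1475 0.0661] [-3.3  -0.62 11.03]
5.35 [0.4829 0.1475 0.0661] [-3.97 -1.04 11.53]
5.4 [0.4829 0.1475 0.0661] [-3.38 -0.72 11.68]
```

Foot 1 (post end) gives 11.7 N at about 8 mm, with a slope of about 1.28 N/mm, so it is the middle spring. Lifting straight up.

```bash
python3 -m jog '[[1,[-0.06,0,0],[0,0,0]],[1,[-0.14,0,0],[0,0,0]],[1,[-0.4,0,0],[0,0,0]],[1,[-0.7,0,0],[0,0,0]],[1,[-0.7,0,0],[0,0,0]],[1,[-0.7,0,0],[0,0,0]]]'; cat > st.py <<'E'
from h import *
import sys
from scipy.spatial.transform import Rotation as R
s=manip.state();q=s["orientation"];M=R.from_quat(np.r_[q[1:],q[0]]).as_matrix()
print(round(s["t"],2),np.round(s["position"],4),np.round(s["wrist_force"],2));print(np.round(M,3))
if len(sys.argv)>3:
    g=np.array(list(map(float,sys.argv[1:4])))
    print("shift",np.round(M.T@(g-s["position"])/.08,3))
    yaw=float(sys.argv[4]) # desired heading of tool y, deg
    c,n=np.cos(np.radians(yaw)),np.sin(np.radians(yaw))
    D=np.array([[0,c,n],[0,n,-c],[-1,0,0]])
    print("turn",np.round(R.from_matrix(M.T@D).as_rotvec()/(2*np.pi),4))
E
python3 st.py 0.508 -0.006 0.12 16
```

```text
t: 5.9
position: [0.4831, 0.1475, 0.123]
orientation: [0.597, 0.389, 0.588, -0.382]
wrist_force: [-0.9, -0.1, -0.8]
gripper_width: 0.004
5.9 [0.4831 0.1475 0.123 ] [-0.92 -0.06 -0.83]
[[ 0.015  0.915  0.404]
 [ 0.002  0.404 -0.915]
 [-1.     0.015  0.005]]
shift [ 0.039 -0.491  1.881]
turn [ 0.0218  0.0006 -0.0024]
```

```bash
python3 -m jog '[[1,[0,-0.12,0.45],[0.01,0,-0.001]],[1,[0,-0.25,0.94],[0.022,0,-0.0024]],[1,[0,-0.25,0.94],[0.022,0,-0.0024]],[1,[0,-0.25,0.94],[0.022,0,-0.0024]]]'; python3 st.py 0.508 -0.006 0.12 16
```

```text
t: 6.23
position: [0.4942, 0.0691, 0.1213]
orientation: [0.564, 0.426, 0.564, -0.428]
wrist_force: [0.3, 0.9, 0.5]
gripper_width: 0.007
6.23 [0.4942 0.0691 0.1213] [0.27 0.91 0.53]
[[-0.002  0.963  0.271]
 [-0.003  0.271 -0.963]
 [-1.    -0.003  0.002]]
shift [ 0.019 -0.089  0.95 ]
turn [-0.0008  0.0004  0.0004]
```

```bash
python3 -m jog '[[1,[0,-0.05,0.45],[0,0,0]],[1,[0,-0.09,0.95],[0,0,0]],[1,[0,-0.09,0.95],[0,0,0]],[1,[0,-0.09,0.95],[0,0,0]],[1,[0,-0.09,0.95],[0,0,0]]]'; python3 st.py 0.508 -0.006 0.083 16;  python3 - <<'E'
from h import *
cv2.imwrite("pics/w3.png",manip.grab_frame("wrist")[:,:,::-1])
E
```

```text
t: 6.65
position: [0.5069, -0.0049, 0.1204]
orientation: [0.563, 0.425, 0.565, -0.428]
wrist_force: [-0.4, 0.3, -0.4]
gripper_width: 0.006
6.65 [ 0.5069 -0.0049  0.1204] [-0.37  0.27 -0.4 ]
[[-0.004  0.962  0.271]
 [-0.002  0.271 -0.962]
 [-1.    -0.005  0.001]]
shift [0.467 0.012 0.017]
turn [-0.0007  0.0001  0.0007]
```

View pics/w3.png

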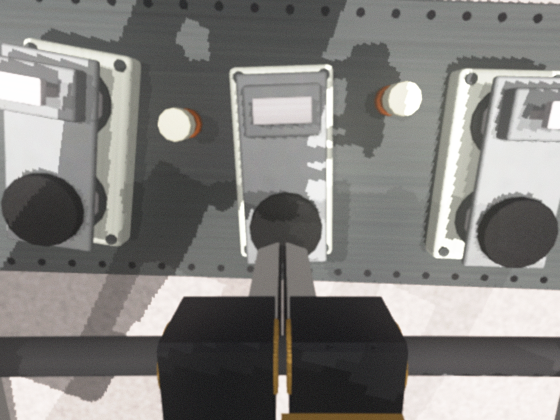

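Wrist view: pad 2 at (286,225), squarely below and ahead of the fingertips at (283,245), with tag 2 at (282,109) lined up with the tool. Descending.

```bash
python3 -m jog '[[1,[0.25,0.01,0.01],[0,0,0]],[1,[0.45,0.01,0.01],[0,0,0]],[1,[0.46,0.01,0.01],[0,0,0]],[1,[0.46,0.01,0.01],[0,0,0]],[1,[0.46,0.01,0.01],[0,0,0]]]'; python3 st.py 0.508 -0.006 0.066 16
```

```text
t: 7.12
position: [0.5079, -0.0041, 0.0842]
orientation: [0.564, 0.425, 0.565, -0.427]
wrist_force: [-0.0, 0.1, -0.1]
gripper_width: 0.005
7.12 [ 0.5079 -0.0041  0.0842] [-0.04  0.07 -0.1 ]
[[-0.004  0.962  0.274]
 [-0.002  0.274 -0.962]
 [-1.    -0.004  0.001]]
shift [ 0.227 -0.004  0.023]
turn [-0.0003  0.0001  0.0006]
```

```bash
python3 -m jog '[[1,[0.05,0,0],[0,0,0]],[1,[0.1,0,0],[0,0,0]],[1,[0.14,0,0],[0,0,0]],[1,[0.17,0,0],[0,0,0]],[1,[0.2,0,0],[0,0,0]],[1,[0.23,0,0],[0,0,0]],[1,[0.24,0,0],[0,0,0]],[1,[0.24,0,0],[0,0,0]]]'; python3 - <<'E'
from h import *
for i in range(4):
    f=manip.grab_frame("scene");s=manip.state();print(s["t"],np.round(s["position"],4),np.round(s["wrist_force"],2))
E
```

```text
t: 7.78
position: [0.5086, -0.0041, 0.0671]
orientation: [0.564, 0.425, 0.565, -0.427]
wrist_force: [-4.9, 1.3, 14.5]
gripper_width: 0.008
7.8333 [ 0.5086 -0.0041  0.0673] [-5.15  1.89 14.1 ]
7.8833 [ 0.5086 -0.0041  0.0673] [-4.09  2.23 14.06]
7.9333 [ 0.5086 -0.004   0.0673] [-3.53  1.37 14.21]
7.9833 [ 0.5086 -0.004   0.0673] [-4.24  2.23 13.62]
```

Foot 2 gives 14 N at about 7 mm, so it is the stiffest. Lift, then foot 3.

```bash
python3 -m jog '[[1,[-0.05,0,0],[0,0,0]],[1,[-0.12,0,0],[0,0,0]],[1,[-0.35,0,0],[0,0,0]],[1,[-0.65,0,0],[0,0,0]],[1,[-0.65,0,0],[0,0,0]],[1,[-0.65,0,0],[0,0,0]]]'; python3 st.py 0.544 -0.150 0.12 13.5
```

```text
t: 8.48
position: [0.51, -0.0043, 0.1204]
orientation: [0.565, 0.426, 0.564, -0.427]
wrist_force: [-0.8, 0.2, 0.6]
gripper_width: 0.002
8.48 [ 0.51   -0.0043  0.1204] [-0.82  0.15  0.58]
[[ 0.001  0.962  0.274]
 [-0.002  0.274 -0.962]
 [-1.     0.     0.003]]
shift [ 0.01  -0.089  1.868]
turn [ 0.0066  0.0004 -0.    ]
```

```bash
python3 -m jog '[[1,[0,-0.02,0.45],[0.006,0,0]],[1,[0,-0.04,0.93],[0.006,0,0]],[1,[0,-0.04,0.93],[0.006,0,0]],[1,[0,-0.04,0.93],[0.006,0,0]]]'; python3 st.py 0.544 -0.150 0.12 13.5
```

```text
t: 8.82
position: [0.5265, -0.0781, 0.119]
orientation: [0.555, 0.437, 0.556, -0.438]
wrist_force: [-1.8, 0.3, 0.1]
gripper_width: 0.001
8.82 [ 0.5265 -0.0781  0.119 ] [-1.76  0.27  0.13]
[[-0.002  0.972  0.234]
 [-0.001  0.234 -0.972]
 [-1.    -0.002  0.001]]
shift [-0.012  0.002  0.925]
turn [0.0001 0.0002 0.0003]
```

```bash
python3 -m jog '[[1,[0,0,0.45],[0,0,0]],[1,[0,0,0.925],[0,0,0]],[1,[0,0,0.925],[0,0,0]],[1,[0,0,0.925],[0,0,0]],[1,[0,0,0.925],[0,0,0]]]'; python3 st.py 0.544 -0.150 0.083 13.5;  python3 - <<'E'
from h import *
cv2.imwrite("pics/w4.png",manip.grab_frame("wrist")[:,:,::-1])
E
```

```text
t: 9.23
position: [0.5426, -0.1486, 0.1177]
orientation: [0.554, 0.437, 0.557, -0.438]
wrist_force: [0.5, 0.0, -1.0]
gripper_width: 0.005
9.23 [ 0.5426 -0.1486  0.1177] [ 0.52  0.02 -0.99]
[[-0.004  0.972  0.234]
 [ 0.     0.234 -0.972]
 [-1.    -0.004 -0.001]]
shift [0.433 0.014 0.022]
turn [ 0.0001 -0.0002  0.0007]
```

View pics/w4.png

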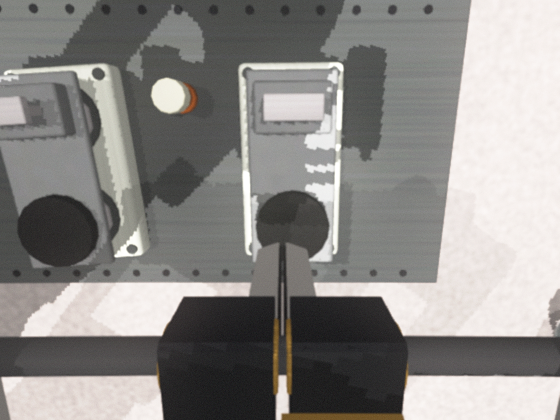

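Wrist view: pad 3 centre at (292,226) and tag 3 at (293,108). The tool is about 6 mm short in its +z, so I'll correct that while descending.

```bash
python3 -m jog '[[1,[0.2,0.01,0.07],[0,0,0]],[1,[0.4,0.01,0.07],[0,0,0]],[1,[0.42,0.01,0.07],[0,0,0]],[1,[0.42,0.01,0.07],[0,0,0]],[1,[0.42,0.01,0.07],[0,0,0]]]'; python3 st.py 0.544 -0.154 0.066 13.5
```

```text
t: 9.7
position: [0.5447, -0.1525, 0.0846]
orientation: [0.555, 0.436, 0.557, -0.438]
wrist_force: [0.2, -0.1, 0.4]
gripper_width: 0.007
9.7 [ 0.5447 -0.1525  0.0846] [ 0.17 -0.13  0.44]
[[-0.004  0.972  0.236]
 [ 0.     0.236 -0.972]
 [-1.    -0.004 -0.001]]
shift [ 0.232 -0.012  0.017]
turn [ 0.0005 -0.0002  0.0006]
```

```bash
python3 -m jog '[[1,[0.05,0,0],[0,0,0]],[1,[0.1,0,0],[0,0,0]],[1,[0.14,0,0],[0,0,0]],[1,[0.17,0,0],[0,0,0]],[1,[0.2,0,0],[0,0,0]],[1,[0.23,0,0],[0,0,0]],[1,[0.24,0,0],[0,0,0]],[1,[0.24,0,0],[0,0,0]]]'; python3 - <<'E'
from h import *
for i in range(4):
    f=manip.grab_frame("scene");s=manip.state();print(s["t"],np.round(s["position"],4),np.round(s["wrist_force"],2))
E
```

```text
t: 10.37
position: [0.5451, -0.1524, 0.0658]
orientation: [0.555, 0.436, 0.557, -0.438]
wrist_force: [-0.3, 3.3, 5.4]
gripper_width: 0.006
10.4167 [ 0.5451 -0.1524  0.0659] [-0.33  1.49  5.79]
10.4667 [ 0.5451 -0.1524  0.066 ] [-0.54  1.99  5.21]
10.5167 [ 0.5451 -0.1525  0.066 ] [-0.95  1.85  4.99]
10.5667 [ 0.5451 -0.1524  0.066 ] [0.5  1.4  4.71]
```

Foot 3 gives about 5.1 N at 8 mm, so it is the softest. Lift above tag height, then move over tag 3.

```bash
python3 -m jog '[[1,[-0.05,0,0],[0,0,0]],[1,[-0.12,0,0],[0,0,0]],[1,[-0.4,0,0],[0,0,0]],[1,[-0.8,0,0],[0,0,0]],[1,[-0.9,0,0],[0,0,0]],[1,[-0.9,0,0],[0,0,0]],[1,[-0.9,0,0],[0,0,0]]]'; python3 st.py 0.617 -0.136 0.135 13.5;  python3 - <<'E'
from h import *
cv2.imwrite("pics/w5.png",manip.grab_frame("wrist")[:,:,::-1])
print(manip.state()["position"])
E
```

```text
t: 11.15
position: [0.5451, -0.1526, 0.1378]
orientation: [0.555, 0.436, 0.557, -0.438]
wrist_force: [0.1, 0.8, 0.3]
gripper_width: 0.006
11.15 [ 0.5451 -0.1526  0.1378] [0.07 0.85 0.29]
[[-0.003  0.972  0.236]
 [ 0.     0.236 -0.972]
 [-1.    -0.003 -0.001]]
shift [0.032 0.923 0.01 ]
turn [ 0.0004 -0.0001  0.0005]
[ 0.54422865 -0.15219223  0.13659954]
```

View pics/w5.png

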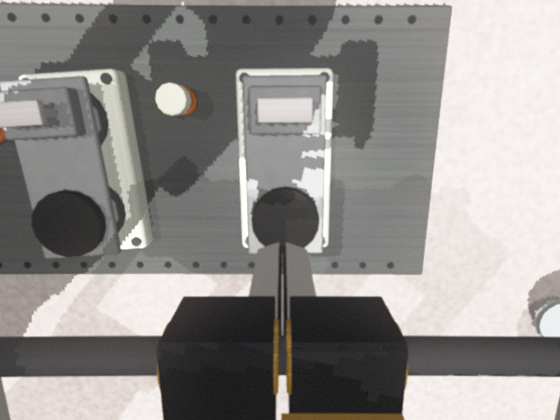

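Wrist view: tag 3 top at (285,110), spanning columns 258–312 and rows 97–123. Pad 3 is at (285,218).

```bash
python3 - <<'E'
from h import *
w=manip.calibration("wrist");a=manip.calibration("scene");b=manip.calibration("side")
print(np.round(onz(w,(285,110),.099),4),np.round(onz(w,(285,218),.074),4))
print(tri(w,(285,110),a,(220.6,222.1)),tri(w,(285,110),b,(262.4,171.2)))
p=manip.state()["position"];print(proj(w,p),proj(w,p+[8*.972e-3,8*.236e-3,0]))
cv2.imwrite("pics/tag.png",0) if 0 else None
E
```

```text
[ 0.6165 -0.1361  0.099 ] [ 0.5471 -0.1532  0.074 ]
(array([ 0.61627324, -0.13502349,  0.09278882]), np.float64(0.0011141655460797188)) (array([ 0.61651306, -0.13608738,  0.09619671]), np.float64(1.0890187917944835e-05))
[282.55311417 256.36597282] [282.55506127 241.97469846]
```

```bash
python3 -m jog '[[1,[0,0.45,0.01],[0,0,0]],[1,[0,0.92,0.02],[0,0,0]],[1,[0,0.92,0.02],[0,0,0]],[1,[0,0.92,0.02],[0,0,0]],[1,[0.1,0.92,0.02],[0,0,0]],[1,[0.25,0.92,0.02],[0,0,0]],[1,[0.25,0.92,0.02],[0,0,0]],[1,[0.25,0.92,0.02],[0,0,0]]]'; python3 st.py 0.6165 -0.136 0.1 13.5;  python3 - <<'E'
from h import *
cv2.imwrite("pics/w6.png",manip.grab_frame("wrist")[:,:,::-1])
k=4
cv2.imwrite("pics/s6.png",cv2.resize(manip.grab_frame("side")[110:230,230:360],None,fx=k,fy=k,interpolation=cv2.INTER_CUBIC)[:,:,::-1])
cv2.imwrite("pics/c6.png",cv2.resize(manip.grab_frame("scene")[150:270,160:310],None,fx=k,fy=k,interpolation=cv2.INTER_CUBIC)[:,:,::-1])
E
```

```text
t: 11.87
position: [0.6138, -0.1361, 0.1144]
orientation: [0.553, 0.436, 0.559, -0.439]
wrist_force: [-0.5, 0.6, 0.4]
gripper_width: 0.005
11.87 [ 0.6138 -0.1361  0.1144] [-0.5   0.55  0.44]
[[-0.009  0.972  0.235]
 [ 0.002  0.235 -0.972]
 [-1.    -0.008 -0.005]]
shift [0.179 0.035 0.007]
turn [ 0.0003 -0.0007  0.0013]
```

View pics/w6.png

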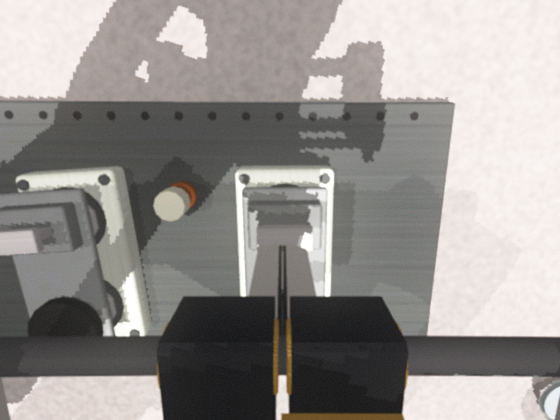

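View pics/s6.png

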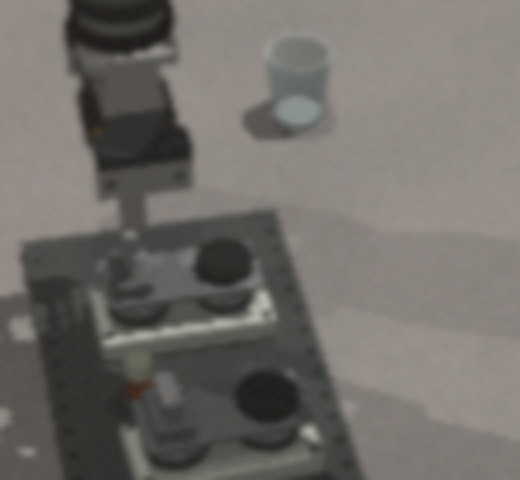

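View pics/c6.png

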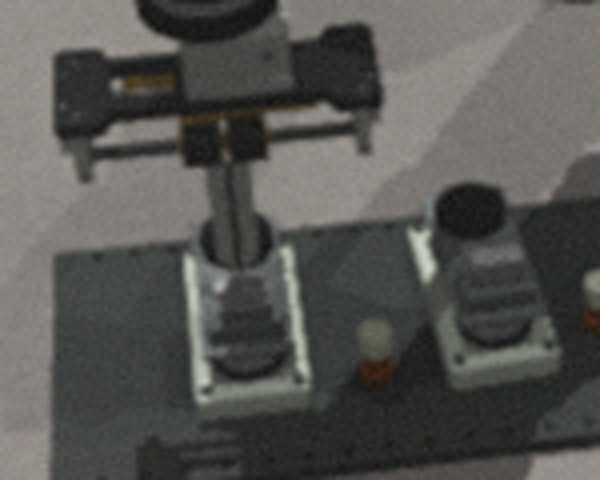

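The three views show the fingertips over tag 3: tip at (283,245) in wrist, just above the tag in scene and side. I'll add about 2.5 mm in tool y and come down to near contact.

```bash
python3 -m jog '[[1,[0.03,0.035,0.005],[0,-0.0007,0.0013]],[1,[0.06,0.035,0.005],[0,-0.0007,0.0013]],[1,[0.09,0.035,0.005],[0,-0.0007,0.0013]],[1,[0.12,0.035,0.005],[0,-0.0007,0.0013]],[1,[0.12,0.035,0.005],[0,-0.0007,0.0013]]]'; python3 st.py 0.6165 -0.136 0.1 13.5
```

```text
t: 12.43
position: [0.6181, -0.1362, 0.1063]
orientation: [0.557, 0.438, 0.555, -0.437]
wrist_force: [-0.7, -0.3, 0.3]
gripper_width: 0.003
12.43 [ 0.6181 -0.1362  0.1063] [-0.73 -0.26  0.33]
[[ 0.003  0.972  0.236]
 [-0.001  0.236 -0.972]
 [-1.     0.003  0.002]]
shift [ 0.079 -0.019 -0.007]
turn [ 0.0003  0.0003 -0.0004]
```

```bash
python3 -m jog '[[1,[0.02,-0.015,0],[0,0,0]],[1,[0.04,-0.015,0],[0,0,0]],[1,[0.055,-0.015,0],[0,0,0]],[1,[0.07,-0.015,0],[0,0,0]],[1,[0.08,-0.015,0],[0,0,0]],[1,[0.09,-0.015,0],[0,0,0]],[1,[0.1,-0.015,0],[0,0,0]],[1,[0.11,-0.015,0],[0,0,0]]]'; python3 st.py 0.6165 -0.136 0.1 13.5
```

```text
t: 13.1
position: [0.617, -0.1364, 0.0977]
orientation: [0.557, 0.437, 0.555, -0.437]
wrist_force: [-1.1, -0.1, 1.9]
gripper_width: 0.005
13.1 [ 0.617  -0.1364  0.0977] [-1.13 -0.06  1.85]
[[ 0.003  0.972  0.236]
 [-0.001  0.236 -0.972]
 [-1.     0.003  0.002]]
shift [-0.028 -0.004 -0.007]
turn [ 0.0004  0.0003 -0.0004]
```

```bash
python3 -m jog '[[1,[0.01,0,0],[0,0,0]],[1,[0.02,0,0],[0,0,0]],[1,[0.03,0,0],[0,0,0]],[1,[0.04,0,0],[0,0,0]],[1,[0.05,0,0],[0,0,0]],[1,[0.06,0,0],[0,0,0]],[1,[0.07,0,0],[0,0,0]],[1,[0.08,0,0],[0,0,0]]]'; python3 st.py
```

```text
t: 13.77
position: [0.617, -0.1364, 0.0915]
orientation: [0.557, 0.438, 0.555, -0.437]
wrist_force: [-3.1, 0.4, 4.3]
gripper_width: 0.005
13.77 [ 0.617  -0.1364  0.0915] [-3.13  0.38  4.34]
[[ 0.003  0.972  0.236]
 [-0.001  0.236 -0.972]
 [-1.     0.003  0.002]]
```

```bash
python3 -m jog '[[1,[0.01,-0.005,0],[0,0,0]],[1,[0.02,-0.01,0],[0,0,0]],[1,[0.03,-0.01,0],[0,0,0]],[1,[0.04,-0.01,0],[0,0,0]],[1,[0.05,-0.01,0],[0,0,0]],[1,[0.06,-0.01,0],[0,0,0]],[1,[0.07,-0.01,0],[0,0,0]],[1,[0.08,-0.01,0],[0,0,0]]]'; python3 st.py
```

```text
t: 14.43
position: [0.617, -0.1365, 0.0856]
orientation: [0.557, 0.438, 0.554, -0.436]
wrist_force: [-0.6, 0.6, 5.9]
gripper_width: 0.005
14.43 [ 0.617  -0.1365  0.0856] [-0.65  0.63  5.91]
[[ 0.005  0.972  0.236]
 [-0.001  0.236 -0.972]
 [-1.     0.004  0.002]]
```

```bash
python3 -m jog '[[1,[0.01,0,0],[0,0,0]],[1,[0.02,0,0],[0,0,0]],[1,[0.03,0,0],[0,0,0]],[1,[0.04,0,0],[0,0,0]],[1,[0.05,0,0],[0,0,0]],[1,[0.06,0,0],[0,0,0]],[1,[0.07,0,0],[0,0,0]],[1,[0.08,0,0],[0,0,0]]]'; python3 st.py
```

```text
t: 15.1
position: [0.617, -0.1365, 0.0794]
orientation: [0.557, 0.438, 0.554, -0.436]
wrist_force: [-1.9, 1.2, 5.7]
gripper_width: 0.007
15.1 [ 0.617  -0.1365  0.0794] [-1.95  1.17  5.71]
[[ 0.005  0.972  0.236]
 [-0.001  0.236 -0.972]
 [-1.     0.004  0.002]]
```

Force is steady at about 5.8 N, so the tag is sliding. Continue to the stop.

```bash
python3 -m jog '[[1,[0.01,0,0],[0,0,0]],[1,[0.02,0,0],[0,0,0]],[1,[0.03,0,0],[0,0,0]],[1,[0.04,0,0],[0,0,0]],[1,[0.05,0,0],[0,0,0]],[1,[0.06,0,0],[0,0,0]],[1,[0.07,0,0],[0,0,0]],[1,[0.07,0,0],[0,0,0]]]'; python3 st.py
```

```text
t: 15.77
position: [0.6171, -0.1365, 0.0743]
orientation: [0.557, 0.438, 0.554, -0.436]
wrist_force: [-2.7, 0.9, 7.5]
gripper_width: 0.007
15.77 [ 0.6171 -0.1365  0.0743] [-2.74  0.94  7.49]
[[ 0.005  0.972  0.236]
 [-0.001  0.236 -0.972]
 [-1.     0.004  0.002]]
```

```bash
python3 -m jog '[[1,[0.01,0,0],[0,0,0]],[1,[0.02,0,0],[0,0,0]],[1,[0.03,0,0],[0,0,0]],[1,[0.035,0,0],[0,0,0]],[1,[0.035,0,0],[0,0,0]],[1,[0.035,0,0],[0,0,0]]]'; python3 st.py
```

```text
t: 16.27
position: [0.6172, -0.1365, 0.0739]
orientation: [0.557, 0.438, 0.554, -0.436]
wrist_force: [-6.7, 1.7, 14.8]
gripper_width: 0.008
16.27 [ 0.6172 -0.1365  0.0739] [-6.73  1.73 14.75]
[[ 0.005  0.972  0.236]
 [-0.001  0.236 -0.972]
 [-1.     0.004  0.002]]
```

Force rose to 14.8 N with no further travel (z = 0.0739), so both tag and head are at their stops. Rising straight up slowly, then clear.

```bash
python3 -m jog '[[1,[-0.03,0,0],[0,0,0]],[1,[-0.06,0,0],[0,0,0]],[1,[-0.09,0,0],[0,0,0]],[1,[-0.12,0,0],[0,0,0]],[1,[-0.16,0,0],[0,0,0]],[1,[-0.3,0,0],[0,0,0]],[1,[-0.6,0,0],[0,0,0]],[1,[-0.95,0,0],[0,0,0]]]'
```

```text
t: 16.93
position: [0.6152, -0.1358, 0.1483]
orientation: [0.556, 0.437, 0.556, -0.437]
wrist_force: [-0.2, -0.5, -0.2]
gripper_width: 0.003
```

```bash
python3 -m jog '[[1,[-0.4,-0.4,0],[0,0,0]],[1,[-0.6,-0.9,0],[0,0,0]],[1,[-0.6,-0.9,0],[0,0,0]],[1,[-0.6,-0.9,0],[0,0,0]]]'
```

```text
t: 17.27
position: [0.5451, -0.1537, 0.1983]
orientation: [0.557, 0.438, 0.554, -0.437]
wrist_force: [1.0, -0.6, -0.8]
gripper_width: 0.004
```

```bash
python3 -m jog '[[1,[0,-0.4,0],[0,0,0]],[1,[0,-0.9,0],[0,0,0]],[1,[0,-0.9,0],[0,0,0]],[1,[0,-0.9,0],[0,0,0]]]'; python3 - <<'E'
from h import *
for n,(x0,y0,x1,y1,k) in {"wrist":(0,0,560,420,1.4),"scene":(165,180,400,275,3.4),"side":(225,155,350,310,3.4)}.items():
    f=manip.grab_frame(n)[y0:y1,x0:x1];cv2.imwrite(f"pics/{n}9.png",cv2.resize(f,None,fx=k,fy=k,interpolation=cv2.INTER_CUBIC)[:,:,::-1])
s=manip.state();print(s["t"],s["position"],s["wrist_force"])
E
```

```text
t: 17.6
position: [0.4741, -0.1701, 0.1964]
orientation: [0.556, 0.439, 0.555, -0.437]
wrist_force: [0.6, 0.8, 0.1]
gripper_width: 0.007
17.75 [ 0.47670319 -0.17062187  0.1980461 ] [-0.240699   -0.13976558  0.53929811]
```

View pics/wrist9.png

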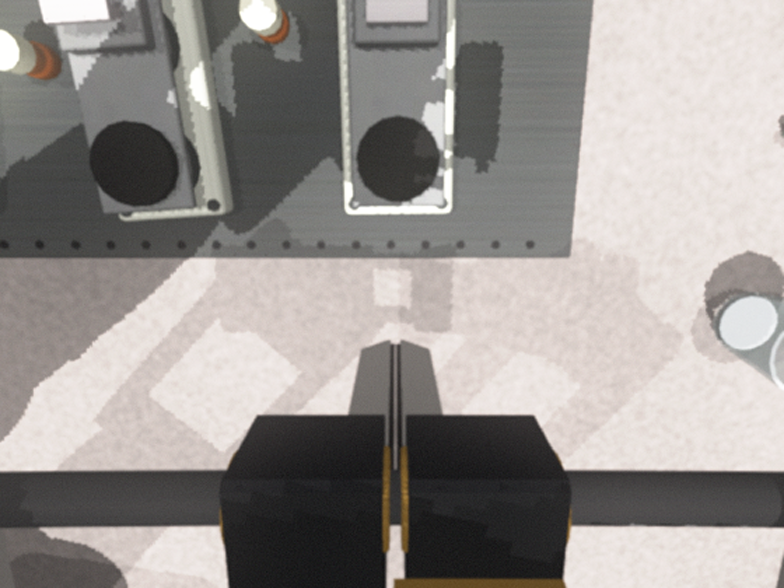

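View pics/scene9.png

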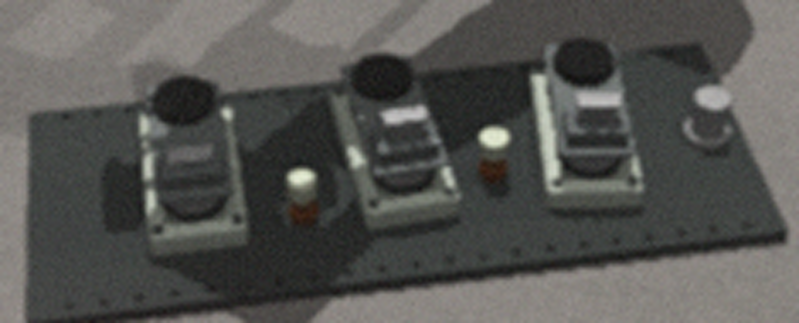

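View pics/side9.png

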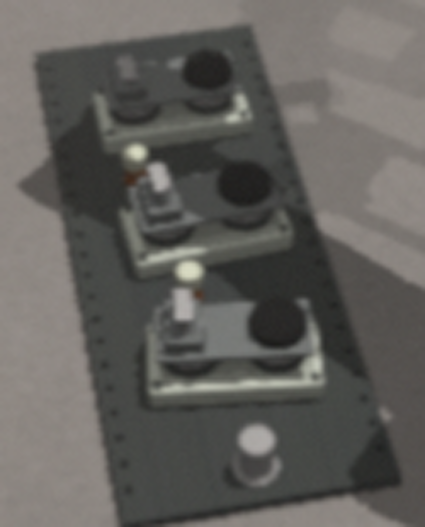

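The final pictures show feet, vials and post at the same pixels as at the start: pads at (584,62), (383,77) and (184,101) in the scene zoom. Tag 3's top dropped from row 143 to 155, about 13 mm. Tags 1 and 2 are unchanged at rows 101 and 117.

```bash
python3 -m jog '[[1,[0,0,0],[0,0,0]],[1,[0,0,0],[0,0,0]],[1,[0,0,0],[0,0,0]]]'; python3 -c "
from rig import manip
print(manip.hand_in())"
```

```text
t: 18.0
position: [0.4776, -0.1705, 0.198]
orientation: [0.557, 0.438, 0.554, -0.436]
wrist_force: [-0.1, -0.3, -0.5]
gripper_width: 0.009
the job is handed in; nothing more can be done
None
```

The job is done and handed in at 18.0 s. The softest foot was the third one, furthest from the post, and its tag is now pushed all the way down.

| Foot (from the post end) | Force | Pad pressed down about | Result |
|---|---|---|---|
| 1 | 11.7 N | 8 mm | middle |
| 2 | 14 N | 7 mm | stiffest |
| 3 | 5 N | 8 mm | softest |

I pushed foot 3's tag at roughly 10 mm/s. It slid at a steady 5.8 N or so, and then the force rose to 14.8 N with no further travel at tip height 73.9 mm. That matches the tag and the head both being at their stops.

**Last checks:** the final pictures show that tag about 13 mm lower and the other two tags still up. The feet, vials and post are at the same pixels as before, and the arm was clear with about zero wrist force. I did not check the die, beaker, holder and gauge block in the final pictures, though the arm never went down near them.

**What disagreed:**
- The camera heights read 3–8 mm low against the given ones, and up to 16 mm low in some wrist-and-side pairs, so I took contact heights from the force readings instead.
- Small sideways forces showed up while pressing, at most about 7 N, with no visible shift of any foot.

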